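# Restart a laundry control unit: slot the module, fit the timer knob and hold it in

### The job

Get the coin laundry's control unit running again: take the flat module out of its wooden stand and slide it all the way down into the slot in the top of the unit, and let go of it. Then turn the black pointer knob to match the D-shaped timer shaft, push it fully onto the shaft and press the sprung shaft right in; finish while still holding the knob pressed in. Leave the detergent bottle, the cup and the coin tin where they are.

Things in the scene. Friction and masses are not known exactly. Their poses are not given: they have to be found in the camera images.
- module: Loose grey plastic slab, 70 mm wide (its x), 10 mm thick (its y), 85 mm tall (its z), about 0.12 kg, the lowest 6 mm bevelled by 2 mm; the same either way round. Origin: centre of its underside. It starts upright in the stand, 55 mm of it sticking out, its top 90 mm above the table. Grip it across its thickness from above.
- stand: Fixed wooden block 100 (x) x 50 (y) x 35 mm high with an open-topped slot 73 x 13 mm, 30 mm deep, along its x, in which the module starts. Origin: centre of the underside, on the table.
- console: Fixed blue control unit, 150 mm (x) by 300 mm (y), its flat top 60 mm above the table. Origin: centre of the underside. The module's slot lies at its +y end, the timer shaft at its -y end (85 mm from the centre).
- slot (a point): Centre of the mouth of the slot, level with the unit's top, 75 mm from the unit's centre towards +y. The slot is 72 mm along its x by 12 mm along its y, straight down, 40 mm deep; z up. A module fully home has its underside 40 mm below this point and sticks out 45 mm.
- knob: Loose black knob, 46 mm high, about 60 g, right side up on the table. Origin: centre of its underside, z up. Round skirt 48 mm in diameter, 20 mm high; in its underside a D-shaped bore on the axis, 16 mm deep, 17.5 mm in diameter, its flat 3.9 mm from the axis on the +x (pointer) side.
- knob_bar (a point): Middle of the knob's upright grip bar, on its axis, 33 mm above its underside. The bar lies along x: 13 mm thick (y), from x = -21 to +21 mm, and from 20 to 46 mm above the underside; at its +x end it tapers to a pointer nose out to x = +33 mm, with a white line on top. Grip it across its thickness from above.
- shaft_tip (a point): Centre (on the axis) of the top of the steel timer shaft, 28 mm above the unit's top when out; z up, x square out of its flat. D-section: 16 mm diameter, flat 3 mm from the axis, last 2 mm bevelled. It does not turn. A long black line on the dial plate marks the flat's side. The knob goes on only with its x along this x (0.1 rad of play); fully on, its underside is 16 mm below this point.
- shaft (a joint): How far the shaft is pressed in, m: 0 out, 0.008 fully in, at a hard stop. A spring resists with 3 N at the start and 9 N when fully in and pushes it out again when let go.
- detergent: Loose white bottle with blue cap, 70 mm in diameter, 190 mm high, off to the right. Origin: centre of its underside. Not to be disturbed.
- scoop_cup: Loose clear plastic cup, 70 mm in diameter at the rim, 70 mm high, off to the left. Origin: centre of its underside. Not to be disturbed.
- coin_tin: Loose flat round steel tin, 72 mm in diameter, 29 mm high, between the robot and the unit. Origin: centre of its underside. Not to be disturbed.
Not all that is in view belongs to the job. Of the things like the knob, leave any that is purple; of the rest the larger one is meant.

How it is judged:
By the outcome, as a careful person would: the job done as asked, in the order asked, and still so for the second after the job is handed in, while the arm keeps its last pose, push and grip.
It also fails if it takes over 72 s, if anything falls off the work surface, if the arm or the gripper's body presses on something with over 40 N, if the wrist force passes 120 N, or if a joint passes its speed limit or range.

### The arm

A 7-joint arm with a two-finger parallel gripper is mounted at the origin on the work surface. World frame = base frame: x ahead of the robot, y to its left, z up, the work surface at z = 0. Lengths are in m, angles in rad, forces in N, time in s.
With the tool pointing down it reaches from about 0.425 to 0.925 m from the base axis. Payload 6.8 kg.
Tool frame: the origin (TCP) lies on the front face of the gripper's body, between the roots of the fingers; the fingertips stand 73 mm ahead of it and the grasp point (between the pads) lies 54 mm ahead of it (env.nose_length is the distance from the TCP to the fingertips, in m); z points along the fingers, y is the line along which they close (so a half turn about z gives the same grasp; the last joint's range is limited). The gripper opens to 85 mm and grips with 20 to 120 N. Pads are 22 mm wide; open, the fingers measure 114 mm over their backs; the gripper's body (76 mm by 85 mm) begins 54 mm behind the grasp point. The pads swing forward as they close: fully open they stand 13 mm farther back than shut.
Start: joints at [1.025, 0.477, 0.022, 1.555, -0.011, 1.109, -0.083], TCP at [0.286, -0.611, 0.304] pointing down, gripper open.
Joint ranges: [-2.96, 2.96], [-0.34, 2.1], [-1.41, 1.46], [0.24, 2.44], [-1.37, 4.51], [0.17, 1.92], [-2.96, 2.96]. Speed limits (rad/s): [2.39, 2.39, 3.14, 3.14, 3.14, 3.14, 3.14].

### API

Orientations are given as a unit quaternion [w, x, y, z].
In Python, from cell import env, kin, camera, calibration, job gives the robot as it stands. The module is installed in compiled form; this text tells all that it offers. Calls block until the motion is done:
- env.reach(position, orientation): joint-space move of the TCP to a pose.
- env.movel(position, velocity=0.15, rot=None, stop_force=None): straight line of the TCP; rot=None keeps the orientation; velocity is the mean speed in m/s. With stop_force (N) it stops when the force on the tool has changed by that much, and returns True; else False.
- env.goto_joints(angles): joint-space move.
- env.grip(opening, f_grip=None): finger opening in m; f_grip is the grip in N (None keeps the last); returns when the fingers have stopped.
- env.dwell(seconds).
- kin.inverse_kinematics(position, orientation): joint angles nearest the present ones, or None.
- env.get_state(): the state.
- camera(name): name is "scene" or "top" or "wrist"; returns (picture, depth): 420x560x3 uint8, blue, green, red; 420x560 float32, m along the optical axis (not along the pixel's ray), 0 where there is no reading.
- calibration(name): a dict with "fx", "fy", "cx", "cy" (pixels), "rvec" (rotation vector, rad) and "tvec" (3), from world to camera coordinates, as OpenCV has them. Camera axes: x right, y down, z forward; pixel columns grow to the right and rows downward; lengths in m; the calibration is good to about 2 mm. A picture is of the moment at which its call begins: read the wrist's pose just before it. calibration takes no time and is no camera call; for the wrist camera it gives the pose at the moment of the call.
A pose or a line that the arm cannot do raises env.PlanningError and nothing moves.
- job.job_done(): hands the job in; it is judged then, once.
The state is a dict: "time": time; "qpos": joint angles; "joint_velocities": joint speeds; "joint_torque": joint torques, N m; "tcp_pos": TCP position; "orientation": TCP orientation; "force": force on the tool from outside, world axes, zero at the start; "torque": the same for the moment, N m; "opening": finger opening in m; "gripper_force": force on a finger pad.
Only numpy, scipy, OpenCV 4.12 (cv2) and the standard library are available. Lean on these libraries where they do the work, as an engineer would, in place of code of your own. Each camera call takes 0.05 s, during which the arm holds its last target. There are 200 camera calls.

## Working session

There is one attempt and no reset: what is moved stays moved. The work goes in short steps, each a Python script; the robot and the scene stay as the last script left them, time stands still between calls to the robot, and variables do not carry over. Pictures are saved under pics/ and viewed, at most 10 in all, crops included, and the job is handed in when it is done.

```bash
mkdir -p pics; ls
cat > h.py <<'E'
import numpy as np, cv2
from cell import env, kin, camera, calibration, job
def cal(n):
    c=calibration(n); R=cv2.Rodrigues(np.array(c["rvec"],float))[0]; return c,R,np.array(c["tvec"],float).ravel()
def toplane(n,uv,z,C=None):
    c,R,t=C or cal(n); uv=np.atleast_2d(uv).astype(float)
    d=np.c_[(uv[:,0]-c["cx"])/c["fx"],(uv[:,1]-c["cy"])/c["fy"],np.ones(len(uv))]@R
    o=-R.T@t; return o+d*((z-o[2])/d[:,2])[:,None]
def cloud(depth,C):
    c,R,t=C; v,u=np.mgrid[:420,:560]; P=np.stack([(u-c["cx"])/c["fx"]*depth,(v-c["cy"])/c["fy"]*depth,depth],-1)
    return (P-t)@R
def quat(yaw): # tool down, tool y axis at angle yaw+90deg (tool x along yaw)
    # R = Rz(yaw)*Rx(pi)
    return [0*yaw, np.cos(yaw/2), np.sin(yaw/2), 0.0]
E
python3 - <<'E'
from h import *
s=env.get_state(); print(s["time"],s["tcp_pos"],s["orientation"],s["opening"])
for n in("scene","top"):
    C=cal(n); p,d=camera(n); cv2.imwrite(f"pics/{n}0.png",p); np.savez(f"{n}0.npz",p=p,d=d)
    print(n,C[0], -C[1].T@C[2])
E
```

```text
pics
0.0 [ 0.28593576 -0.61092954  0.30291352] [-8.87190134e-04  9.76140335e-01  2.17138657e-01 -2.52395201e-04] 0.08570130991083143
scene {'fx': 483.9680833673041, 'fy': 483.9680833673041, 'cx': 275.41005364256495, 'cy': 206.75392899391088, 'rvec': array([ 0.99992629,  2.28728543, -1.17647358]), 'tvec': array([ 0.31063581, -0.16158935,  1.50885558])} [1.19299365 0.65894207 0.73607905]
top {'fx': 506.5238646720256, 'fy': 506.5238646720256, 'cx': 270.4418816469201, 'cy': 210.07591823601317, 'rvec': array([ 2.15141806, -2.19301929,  0.1022423 ]), 'tvec': array([0.00664123, 0.50584767, 1.51485547])} [ 0.35996181 -0.00303059  1.55599851]
```

View pics/top0.png

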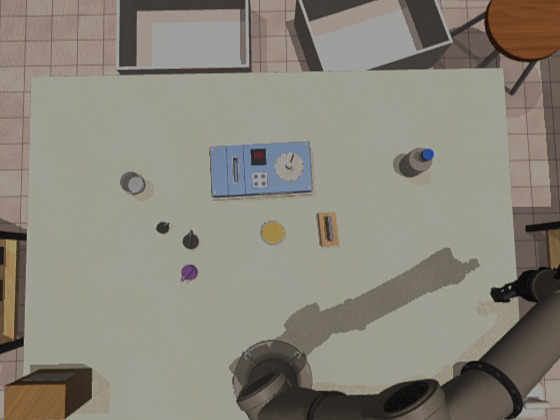

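View pics/scene0.png

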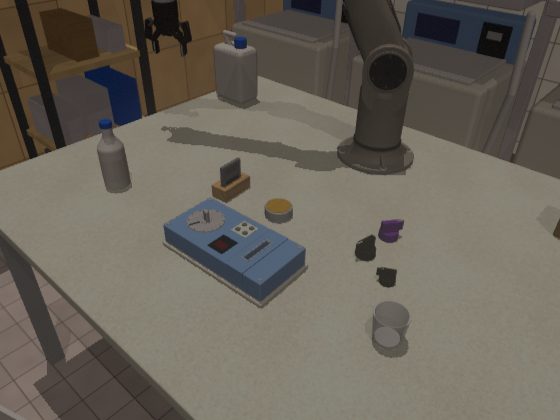

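The top view shows the console at (261,169) with its slot at (236,169) and dial at (289,166). The stand and module are at (328,229). The knobs are large black at (191,240), small black at (163,227) and purple at (189,272). Next I'll get rough positions and take wrist close-ups.

Run:
```python
from h import *
for nm,uv,z in (("slot",(236,169),.06),("dial",(289,166),.06),("mod",(328,229),.09),("knob",(191,240),.03),("tin",(273,232),.029)):
    print(nm,toplane("top",uv,z)[0].round(3))
c=cal("wrist"); s=env.get_state(); print("cam",c[0],-c[1].T@c[2],c[1][2])
# midpoint dial/module
P=toplane("top",(308,198),.06)[0]; Q=toplane("top",(212,205),.06)[0]
def look(n,x,y):
    env.reach([x,y,.36],quat(0.0)); env.dwell(.2)
    C=cal("wrist"); p,d=camera("wrist"); cv2.imwrite(f"pics/{n}.png",p); np.save(n+"_p.npy",p);np.save(n+"_d.npy",d)
    np.savez(n+"_c.npz",R=C[1],t=C[2],k=[C[0][k] for k in("fx","fy","cx","cy")])
    print(n,env.get_state()["time"],env.get_state()["qpos"].round(2),-C[1].T@C[2])
look("w1",P[0]-.05,P[1]); look("w2",Q[0]-.05,Q[1])
```

```text
slot [0.628 0.098 0.06 ]
dial [ 0.634 -0.061  0.06 ]
mod [ 0.441 -0.169  0.09 ]
knob [0.419 0.238 0.03 ]
tin [ 0.439 -0.009  0.029]
cam {'fx': 356.3051179564244, 'fy': 356.3051179564244, 'cx': 283.6537604196193, 'cy': 210.67971753541934, 'rvec': array([-2.41378568,  1.53314697,  0.25482433]), 'tvec': array([-0.67311   , -0.04335804,  0.38154025])} [ 0.35895815 -0.57665803  0.37302081] [-0.28936407 -0.13178018 -0.94810465]
w1 2.2917 [ 0.32  0.15 -0.23  1.88  0.04  1.12 -1.5 ] [ 0.56698067 -0.11638202  0.4298566 ]
w2 3.6417 [-0.05  0.17 -0.47  1.87  0.08  1.12 -2.12] [0.55207236 0.1683826  0.42992712]
```

View pics/w1.png

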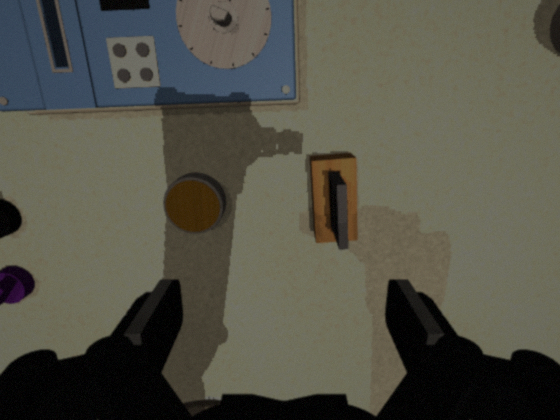

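View pics/w2.png

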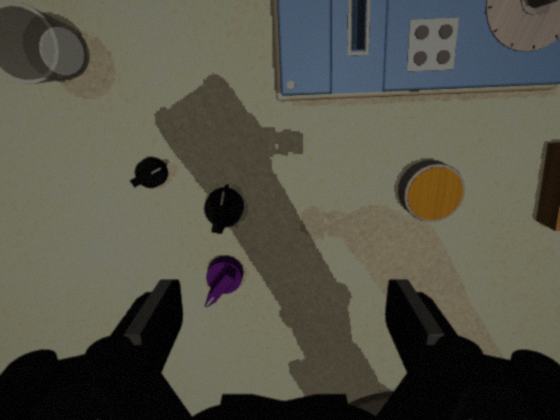

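w1 shows the dial at (223,17), the module top at (342,212) and the tin at (193,204). w2 shows the big black knob at (224,207) with its pointer nose up and slightly right, and the slot at (359,25). Next I'll take closer, centred views and measure from them.

```bash
cat >> h.py <<'E'
def snap(n,x,y,z):
    env.reach([x,y,z],quat(0.0)); env.dwell(.2)
    C=cal("wrist"); p,d=camera("wrist"); cv2.imwrite(f"pics/{n}.png",p)
    import pickle; pickle.dump((C,p,d),open(n+".pkl","wb")); print(n,env.get_state()["time"]); return C,p,d
def load(n):
    import pickle; C,p,d=pickle.load(open(n+".pkl","rb")); return C,p,d,np.where((d>0)[...,None],cloud(d,C),np.nan)
def rect(xy): 
    (c,s,a)=cv2.minAreaRect(np.asarray(xy,np.float32)); 
    if s[0]<s[1]: a+=90; s=s[::-1]
    return np.round(c,4),np.round(s,4),round((a+90)%180-90,2)
E
python3 - <<'E'
from h import *
snap("k",.40,.238,.20); snap("c",.60,.02,.25); snap("m",.435,-.169,.24)
def near(P,x,y,r): return np.hypot(P[...,0]-x,P[...,1]-y)<r
C,p,d,P=load("m"); m=near(P,.441,-.169,.09)
for lo,hi in((.08,.1),(.025,.045)): q=P[m&(P[...,2]>lo)&(P[...,2]<hi)]; print("mod",lo,len(q),np.median(q[:,2]) if len(q) else 0, rect(q[:,:2]))
C,p,d,P=load("k"); m=near(P,.419,.238,.045)
for lo,hi in((.04,.055),(.015,.025),(.01,.06)): q=P[m&(P[...,2]>lo)&(P[...,2]<hi)]; print("knob",lo,len(q),np.median(q[:,2]) if len(q) else 0, rect(q[:,:2]))
C,p,d,P=load("c"); b=p.astype(int)
q=P[(P[...,2]>.052)&(P[...,2]<.068)]; print("con",len(q),np.median(q[:,2]),rect(q[:,:2]))
m=near(P,.634,-.061,.04)&(P[...,2]>.075); q=P[m]; print("shaft",len(q),np.median(q[:,2]),rect(q[:,:2]))
m=near(P,.628,.098,.05)&(P[...,2]<.052); q=P[m]; print("slot",len(q));
E
```

```text
k 4.6667
c 6.0667
m 7.3
mod 0.08 1614 0.08995986559942933 (array([ 0.4454, -0.1751]), array([0.0702, 0.0103]), 4.63)
mod 0.025 6118 0.034998320218367504 (array([ 0.4451, -0.1752]), array([0.1006, 0.0501]), 4.65)
knob 0.04 1435 0.04592229073640241 (array([0.4224, 0.2419]), array([0.0536, 0.0131]), -12.47)
knob 0.015 1879 0.020071862568017816 (array([0.4172, 0.2438]), array([0.0482, 0.0458]), 29.61)
knob 0.01 3451 0.020884271760773968 (array([0.4173, 0.2437]), array([0.0483, 0.0463]), 30.02)
con 80159 0.060261405239992266 (array([ 5.751e-01, -4.000e-04]), array([0.3464, 0.2589]), -87.86)
shaft 5234 0.24331728901633215 (array([ 0.6207, -0.0471]), array([0.0424, 0.0241]), -33.81)
slot 1216
```

View pics/k.png

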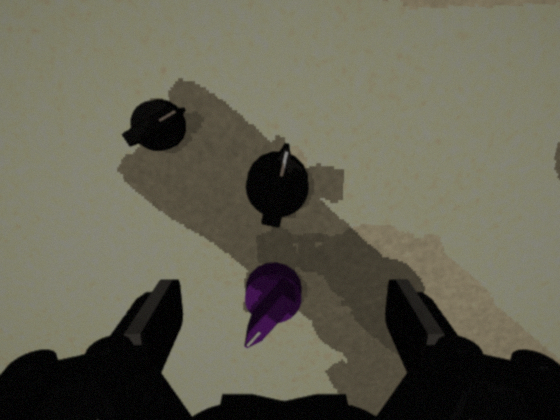

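View pics/c.png

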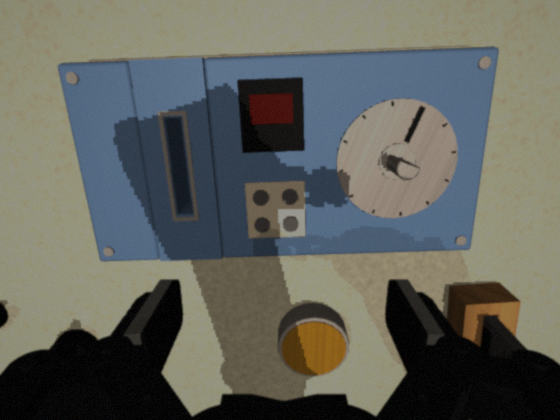

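k.png shows the big black knob at (277,184), its nose at (286,147) and the white line on the nose end. c.png shows the slot at (179,165), the shaft top at (405,167) and the long black line at (414,123). I'll refine the console measurements from the depth.

Run:
```python
from h import *
C,p,d,P=load("c"); Z=P[...,2]; b=p.astype(int); v=np.arange(420)[:,None]+0*b[...,0]
ok=v<275
top=ok&(abs(Z-.06)<.004); n,l,st,_=cv2.connectedComponentsWithStats(top.astype(np.uint8)); i=1+st[1:,4].argmax()
q=P[l==i]; rc=rect(q[:,:2]); print("console",rc)
m=(Z>.082)&(Z<.1)&ok&(np.hypot(P[...,0]-.634,P[...,1]+.061)<.04); q=P[m]; print("shaft",m.sum(),np.median(q[:,2]),rect(q[:,:2]),cv2.minEnclosingCircle(q[:,:2].astype(np.float32)))
# long line on dial
u=np.arange(560)[None]+0*v
dk=(b.max(2)<70)&(u>385)&(u<445)&(v>98)&(v<148); n,l,st,_=cv2.connectedComponentsWithStats(dk.astype(np.uint8)); i=1+st[1:,4].argmax()
q=P[l==i]; print("line",st[i],np.median(q[:,2]),rect(q[:,:2]),q[:,:2].mean(0))
# slot: interior below the top
m=(Z<.055)&(u>150)&(u<205)&(v>100)&(v<230); n,l,st,_=cv2.connectedComponentsWithStats(m.astype(np.uint8)); i=1+st[1:,4].argmax()
vv,uu=np.nonzero(l==i); cn=np.c_[uu,vv]; w=toplane("",cn,.06,C); print("slot",st[i],rect(w[:,:2]))
yaw=np.radians(rc[2]-90 if abs(rc[2])>45 and rc[2]>0 else rc[2]+90); e=np.array([-np.sin(yaw),np.cos(yaw)])
print("pred slot",rc[0]+.075*e,"shaft",rc[0]-.085*e,np.degrees(yaw))
```

```text
console (array([0.6284, 0.025 ]), array([0.2997, 0.1504]), -87.79)
shaft 362 0.08755356765335223 (array([ 0.6297, -0.059 ]), array([0.016 , 0.0108]), 69.74) ((0.6317068934440613, -0.05977145582437515), 0.00811412837356329)
line [405 107  20  35 190] 0.061857275569104 (array([ 0.658 , -0.0697]), array([0.025 , 0.0043]), -21.47) [ 0.65823741 -0.06988461]
slot [ 167  118   26   95 1350] (array([0.6264, 0.0991]), array([0.0706, 0.0111]), 2.17)
pred slot [0.62550783 0.09994422] shaft [ 0.63167779 -0.05993678] 2.2099999999999937
```

Run:
```python
from h import *
ym,ys=np.radians(4.64),np.radians(2.2)
env.grip(.085,60)
env.reach([.4453,-.1751,.22],quat(ym)); env.movel([.4453,-.1751,.126],.1)
env.grip(0.0,60); s=env.get_state(); print(s["time"],s["opening"],s["gripper_force"],s["force"].round(1))
env.movel([.4453,-.1751,.256],.1); s=env.get_state(); print(s["time"],s["opening"],s["force"].round(1))
env.movel([.626,.0995,.256],.2,rot=quat(ys)); env.movel([.626,.0995,.200],.1); env.dwell(.2)
C=cal("wrist"); s=env.get_state(); print(s["time"],s["tcp_pos"],s["opening"],s["force"].round(1))
p,d=camera("wrist"); cv2.imwrite("pics/g.png",p); P=cloud(d,C)
m=(d>0)&(abs(P[...,2]-.164)<.012)&(np.hypot(P[...,0]-.626,P[...,1]-.0995)<.06); q=P[m]; print(len(q)); print(np.median(q[:,2]),rect(q[:,:2]))
```

```text
9.5333 0.009390779681383904 58.54961693286896 [-0.9 -0.3  3.3]
10.9833 0.009122692234643293 [0.  0.  0.1]
13.6833 [0.62644585 0.09961072 0.20081823] 0.009276111643514454 [ 0.8  0.6 -1.6]
8627
0.16483330824103276 (array([0.6315, 0.0962]), array([0.0578, 0.0572]), 40.79)
```

View pics/g.png

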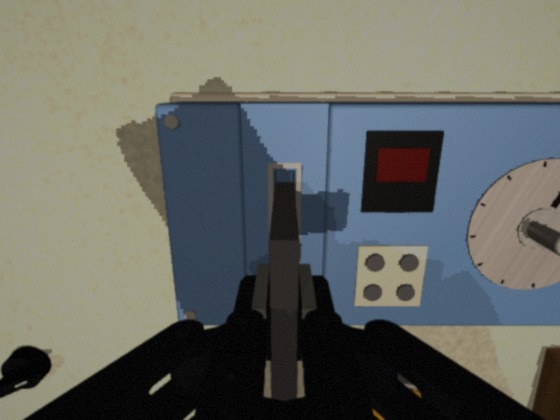

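The module is held at (285,290) and lined up with the slot frame at (285,165). I'll lower it with a force stop.

Run:
```python
from h import *
ys=np.radians(2.2); x,y=.626,.0995
env.movel([x,y,.186],.05)
hit=env.movel([x,y,.139],.03,stop_force=12); s=env.get_state(); print(hit,s["time"],s["tcp_pos"].round(4),s["force"].round(1),s["torque"].round(2))
```

```text
True 15.5417 [0.626  0.0995 0.1412] [-0.6 -0.7  3.6] [-0.03  0.21  0.  ]
```

Run:
```python
from h import *
env.movel([.626,.0995,.138],.03,stop_force=20); s=env.get_state(); print(s["tcp_pos"].round(4),s["force"].round(1))
env.grip(.085); env.movel([.626,.0995,.24],.15)
env.movel([.57,.13,.28],.25,rot=quat(0)); env.dwell(.2); C=cal("wrist"); p,d=camera("wrist"); P=cloud(d,C)
q=P[(d>0)&(P[...,2]>.08)&(P[...,2]<.13)&(np.hypot(P[...,0]-.626,P[...,1]-.0995)<.06)]; print(len(q),np.percentile(q[:,2],[5,50,95]),rect(q[q[:,2]>.1][:,:2]))
yk=np.radians(-12.5)
# recheck knob from closer
C,p,d=snap("k2",.40,.2434,.20); P=cloud(d,C)
q=P[(d>0)&(abs(P[...,2]-.046)<.004)&(np.hypot(P[...,0]-.417,P[...,1]-.2434)<.045)]; print(rect(q[:,:2]))
```

```text
[0.6262 0.0998 0.1412] [-9.5 -2.  22.4]
1890 [0.08851738 0.10472594 0.10596611] (array([0.6261, 0.0999]), array([0.0698, 0.0101]), 2.01)
k2 19.175
(array([0.4223, 0.2419]), array([0.0538, 0.013 ]), -12.47)
```

Run:
```python
from h import *
C,p,d,P=load("k2")
q=P[(d>0)&(abs(P[...,2]-.020)<.002)&(np.hypot(P[...,0]-.417,P[...,1]-.2434)<.04)]; print("skirt",cv2.minEnclosingCircle(q[:,:2].astype(np.float32)))
yk=np.radians(-12.47); k=np.array([.4223,.2419])-.006*np.array([np.cos(yk),np.sin(yk)]); print(k)
env.grip(.06,80); env.reach([*k,.16],quat(yk)); print(env.get_state()["qpos"].round(2))
h=env.movel([*k,.097],.08,stop_force=8); env.grip(0.,80)
s=env.get_state(); print(h,s["time"],s["tcp_pos"].round(4),s["opening"],s["gripper_force"],s["force"].round(1))
env.movel([*k,.237],.15)
ys=np.radians(-20.7); env.movel([.6319,-.0599,.237],.2,rot=quat(ys)); env.movel([.6319,-.0599,.20],.1); env.dwell(.2)
C=cal("wrist"); s=env.get_state(); print(s["time"],s["tcp_pos"].round(4),s["opening"],s["force"].round(1),s["qpos"].round(2))
p,d=camera("wrist"); cv2.imwrite("pics/i.png",p)
```

```text
skirt ((0.42139679193496704, 0.2421519011259079), 0.027832433581352234)
[0.41644154 0.24319557]
[-0.27  0.41 -0.47  2.11  0.28  0.69 -2.71]
False 21.3083 [0.4167 0.2433 0.0975] 0.01102096999683422 78.6336100101471 [-0.8 -0.1  5. ]
25.1167 [ 0.6324 -0.0599  0.2008] 0.011038761449481987 [-0.3 -0.4  0.3] [ 0.23  0.54 -0.31  1.73  0.2   0.9  -2.1 ]
```

View pics/i.png

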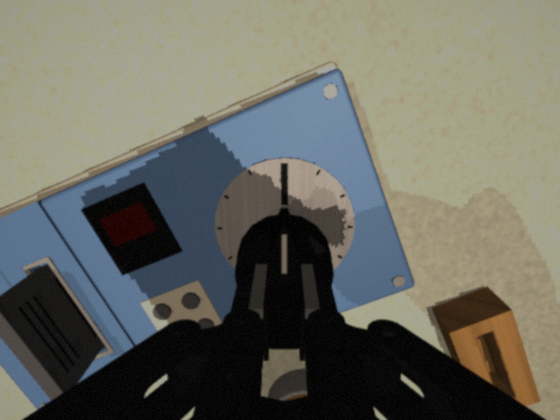

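The white pointer line at (284,253) is in line with the black dial line at (284,185), so I'll lower the knob.

Run:
```python
from h import *
x,y=.6319,-.0599
env.movel([x,y,.190],.05)
h=env.movel([x,y,.1745],.03,stop_force=6); s=env.get_state(); print(h,s["time"],s["tcp_pos"].round(4),s["force"].round(1),s["torque"].round(2))
if s["tcp_pos"][2]<.176:
    for z in np.arange(.172,.1585,-.0015):
        h=env.movel([x,y,z],.02,stop_force=15); s=env.get_state(); print(h,z.round(4),s["tcp_pos"].round(4),s["force"].round(1),s["opening"])
        if h or s["force"][2]>18: break
```

```text
False 26.1833 [ 0.6319 -0.0598  0.1744] [-0.4 -0.2 -1.1] [0.03 0.02 0.03]
False 0.172 [ 0.6318 -0.0599  0.1719] [-0.7  0.4 -0.7] 0.011279724137829404
False 0.1705 [ 0.6318 -0.0599  0.1704] [-0.3 -0.3 -0.3] 0.01131692928637853
False 0.169 [ 0.6321 -0.0599  0.1693] [-0.1 -0.6  2.2] 0.011241160272856949
False 0.1675 [ 0.6321 -0.0599  0.1677] [-0.7  0.7  3. ] 0.011204499653424002
False 0.166 [ 0.6322 -0.0599  0.1662] [-0.3  0.1  4. ] 0.01135471090767372
False 0.1645 [ 0.6322 -0.0598  0.1648] [0.2 0.5 5.4] 0.011665514160355921
False 0.163 [ 0.6322 -0.0599  0.1634] [-0.5 -0.6  6.6] 0.011307286733838514
False 0.1615 [ 0.6322 -0.0599  0.162 ] [-1.5  0.7  7.5] 0.0114766668314903
False 0.16 [ 0.6322 -0.0599  0.1614] [-3.9  0.1 13.5] 0.011075034322739945
```

Run:
```python
from h import *
env.movel([.6319,-.0599,.158],.02,stop_force=25); env.dwell(.8)
s=env.get_state(); print(s["time"],s["tcp_pos"].round(4),s["force"].round(1),s["opening"])
p,_=camera("scene"); cv2.imwrite("pics/f.png",p)
```

```text
29.5083 [ 0.6324 -0.0598  0.1612] [-8.1 -0.8 26.3] 0.01120880137612665
```

View pics/f.png

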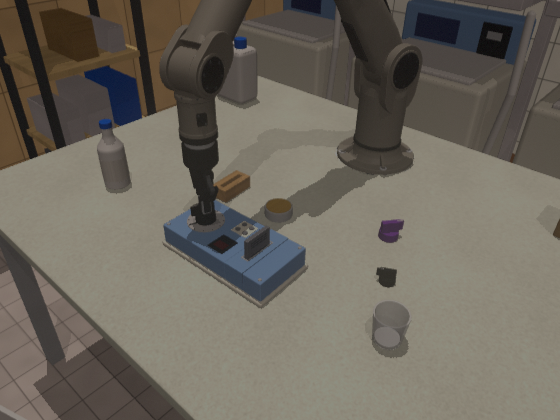

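The scene view shows the module seated at (257,242) and the knob pressed onto the shaft at (205,218). The bottle, cup and tin haven't moved.

```bash
python3 -c "
from h import *
print(job.job_done())"
```

```text
the job is handed in; nothing more can be done
None
```

The job is handed in: the module is fully down in its slot and released, and the gripper is still holding the knob on the shaft, pressed in to its hard stop with about 26 N, at 29.5 s on the robot's clock.

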